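# Set a proud rivet with the bench locking clamp and release it

### The arm

A 6-joint arm with a two-finger parallel gripper is mounted at the origin on a cart in front of the work surface, level with it; the furniture and walls round the work are solid. World frame = base frame: x ahead of the robot, y to its left, z up, the work surface at z = 0. Lengths are in mm, angles in rad, forces in N, time in s.
With the tool pointing down it reaches from about 325 to 900 mm from the base axis. Payload 3.5 kg.
Tool frame: the origin (TCP) lies midway between the tips of the shut fingers; the grasp point (between the pads) lies 19 mm behind it; z points along the fingers, y is the line along which they close (so a half turn about z gives the same grasp; the last joint's range is limited). The gripper opens to 85 mm and grips with 20 to 120 N. Pads are 22 mm wide; open, the fingers measure 114 mm over their backs; the gripper's body (76 mm by 85 mm) begins 54 mm behind the grasp point. The pads swing forward as they close: fully open they stand 13 mm farther back than shut.
Start: joints at [1.134, 0.276, -0.026, 1.268, 0, 1.467], TCP at [204.778, 590.498, 231.313] pointing down, gripper open.
Joint ranges: [-3.12, 3.12], [-0.85, 1.88], [-1.08, 1.24], [-1.95, 2.15], [-1.57, 1.53], [-3.14, 3.14]. Speed limits (rad/s): [2.57, 2.57, 3.14, 3.14, 3.14, 3.14].

### API

Orientations are given as a rotation vector (axis times angle).
In Python, from bench import bot, cams, ticket gives the robot as it stands.
- The arm moves only by the shell command python3 -m pendant 'ROWS' [FORCE]. ROWS is JSON, one flat list of numbers, 5 for each row, row after row: the gripper's target within -1 to 1 (shut at 1, half-way at 0, fully open at -1), then the shift along the tool's x, y, z in cm, then the turn about the tool's z in degrees. A call has 1 to 10 rows; each row shifts and turns the commanded pose from where the row before left it, along the tool's axes as they then stand; what a row does not reach is not made up. A row lasts 1/10 s, in which the tool goes at most 50 mm and 8.59 degrees, less where a joint would pass 70% of its speed; a pose out of reach is approached as far as the arm can. A call with a gripper value outside its range is refused whole. The fingers move at their own pace and stop on an object; FORCE is the grip in N (left out, the last holds). Time passes only in rows, so rows that do not move let the fingers close. It gives the time, the measured TCP pose, the force, the opening and the grip force at its end, in the units of the state.
- bot.observe(): the state, without advancing time (a new reading comes with each control period).
- cams.snapshot(name): name is "side" or "top"; returns (picture, depth): 400x640x3 uint8, blue, green, red; 400x640 float32, mm along the optical axis (not along the pixel's ray), 0 where there is no reading.
- cams.get_calibration(name): a dict with "fx", "fy", "cx", "cy" (pixels), "R" (3x3) and "t" (3): a world point X has camera coordinates R X + t. Camera axes: x right, y down, z forward; pixel columns grow to the right and rows downward; lengths in mm; the calibration is good to about 2 mm. A picture is of the moment at which its call begins. get_calibration takes no time and is no camera call.
- ticket.hand_in(): hands the job in; it is judged then, once.
The state is a dict: "clock": time; "joints": joint angles; "dq": joint speeds; "effort": joint torques, N m; "tcp_pos": TCP position; "tool_rot": TCP orientation; "force": force on the tool from outside, world axes, zero at the start; "moment": the same for the moment, N m; "opening": finger opening in mm; "finger_force": force on a finger pad.
Only numpy, scipy, OpenCV 4.12 (cv2) and the standard library are available. Lean on these libraries where they do the work, as an engineer would, in place of code of your own. Each camera call takes 0.05 s, during which the arm holds its last target. There are 200 camera calls.

### The job

Lay the reddish-brown wooden handle blank flat on the clamp's anvil and wooden rest, with its proud brass rivet under the middle of the raised jaw's pad. Push the red handle down until the clamp snaps over centre and locks, pressing the rivet fully home, then flick the yellow release lever down so that the clamp springs wide open. Leave the blank lying flat where it was pressed and do not disturb the glue bottle, the folding rule or the loose file handle.

Things in the scene. Friction and masses are not known exactly. Their poses are not given: they have to be found in the camera images.
- handle_blank: loose reddish-brown wooden bar, 170 long (x) x 34 wide (y) x 18 high (z) mm, about 0.12 kg, lying on the bench. Origin: centre of its underside, z up. Its rivet stands 55 mm from the origin along its +x, 30 mm from that end; a black dot marks the other end (-x). Grip it across its width in the -x half, so that the gripper stays clear of the jaw
- rivet_head (a point): centre of the top of the brass rivet head, 16 mm across, in the blank. At the start it stands 6 to 7.5 mm above the blank's top face; fully home, 1.5 mm
- rivet (a joint): how far the rivet has been pressed in, m: 0 to 0.0015 at the start, 0.006 fully home. It resists with about 12 N and stays where it is left
- clamp: locking clamp on a 15 mm thick plywood board, fixed to the bench; place and yaw vary. Origin: bench level under the middle of the anvil, z up. The red handle and yellow lever reach out along its -y (to 327 mm). The jaw (18 mm wide) reaches over the anvil from -y, so the blank comes in from the clamp's -x, low under the jaw, and lies along x, its own +x along the clamp's +x
- anvil_center (a point): middle of the anvil's top face (30 mm above the bench), where the rivet must lie, straight under the closed pad
- rest_top (a point): middle of the top face of the pale wooden rest (20 mm in x, 22 mm in y) that carries the blank's long end, 115 mm from the anvil's middle along the clamp's -x; 30 mm above the bench like the anvil (44 x 40 mm)
- stop_face (a point): middle of the face of the dark steel stop behind the anvil, 30 mm from the anvil's middle along the clamp's +x; the stop's top is 39 mm above the bench. With the blank's rivet end against it, the rivet is centred under the pad
- pad_face (a point): middle of the underside of the jaw's black round rubber pad, 26 mm across, moving with the jaw. With the jaw raised it is about 75 mm above the bench, its lowest edge about 69 mm, so the proud rivet passes under it while the blank is carried less than 10 mm above the anvil; closed, it presses the rivet head at about 49 mm. The pad is sprung by a few mm
- handle_pivot (a point): axis on which the red handle turns (it runs along the clamp's x), 77 mm above the bench at y = -135 mm in the clamp's frame
- handle_grip (a point): middle of the upper face of the red handle (24 mm wide, 16 mm thick), 100 mm from its pivot, 30 mm short of its tip; moves with the handle. With the handle raised it is about 150 mm above the bench; locked, 85 mm
- clamp_handle (a joint): angle of the red handle, rad: 0 raised 42 degrees above level (a spring holds it there), 0.62 dead centre, 0.74 locked (level, at its stop). Pushing it down onto the blank takes 5 to 8 N at the grip point, mostly from 0.3 to dead centre; then it snaps down and stays. Push straight down about 75 mm from the pivot, or follow the arc
- lever_pad (a point): middle of the upper face of the yellow release lever's paddle (26 x 44 mm), 63 mm above the bench, beyond the tip of the red handle, at y = -305 mm in the clamp's frame; moves with the lever
- release_lever (a joint): angle of the yellow lever, rad: 0 up (its spring returns it), 0.52 fully down. Its pivot lies 50 mm from the paddle's middle, towards the red handle. Pressed with about 5 to 8 N, it lifts the locked handle back over centre at about 0.36; the clamp then springs open and the red handle flies up: keep the gripper's body out of its way. From 0 to 0.52 the paddle's middle goes down 25 mm
- glue_bottle: bystander: white glue bottle with a red tip, 29 mm across, 110 mm high, standing; origin in its underside
- folding_rule: bystander: folded wooden rule, 41 x 164 x 13 mm, lying; origin centre of its underside
- file_handle: bystander: loose wooden file handle, 29 x 130 x 29 mm, lying; origin centre of its underside

How it is judged (in metres and radians):
On the way, in this order (a step that is already met when the one before it is completed fails the run):
1. the blank lies level on anvil and rest with its still proud rivet under the pad, the clamp being open (horizontal distance between rivet_head and anvil_center below 0.009 m and z of handle_blank in the frame of clamp between 0.028 and 0.032 m and angle between handle_blank's own z axis and vertical below 0.05 rad and value of joint rivet below 0.003 m and value of joint clamp_handle below 0.1 rad), for 0.2 s.
2. the red handle is down, locked over centre, and the rivet is pressed home (value of joint clamp_handle above 0.69 rad and value of joint rivet above 0.0052 m and value of joint release_lever below 0.08 rad), for 0.2 s.
3. the release lever is pressed while the handle is still locked down (value of joint release_lever above 0.12 rad and value of joint clamp_handle above 0.56 rad).
At the end, for the whole second after the job is handed in: The red handle is sprung up again (within 0.1 rad of fully raised) and the release lever is back up (below 0.08 rad); the rivet is pressed in at least 5.2 mm; the blank lies still and level (within 0.05 rad) on anvil and rest, its rivet within 15 mm of the anvil's middle (value of joint clamp_handle below 0.1 rad and value of joint release_lever below 0.08 rad and value of joint rivet above 0.0052 m and horizontal distance between rivet_head and anvil_center below 0.015 m and z of handle_blank in the frame of clamp between 0.028 and 0.032 m and angle between handle_blank's own z axis and vertical below 0.05 rad and linear speed of handle_blank below 0.02 m/s); the robot touches nothing.
It fails at once if the glue bottle is shifted by 30 mm or knocked over (distance of glue_bottle from where it was at the start of the episode above 0.03 m or angle between glue_bottle's own z axis and vertical above 0.5 rad).
It fails at once if the folding rule or the loose file handle is shifted by 30 mm (distance of any of folding_rule, file_handle from where it was at the start of the episode above 0.03 m).
It also fails if it takes over 69 s, if anything falls off the work surface, if the arm or the gripper's body presses on something with over 40 N, if the wrist force passes 120 N, or if a joint passes its speed limit or range.

## Working session

There is one attempt and no reset: what is moved stays moved. The work goes in short steps, Python scripts to look and compute and a shell command to move; the robot and the scene stay as the last step left them, time stands still between calls to the robot, and variables do not carry over. Pictures are saved under pics/ and viewed, at most 10 in all, crops included, and the job is handed in when it is done.

```bash
ls; mkdir -p pics
python3 - <<'E'
from bench import bot,cams
import cv2,numpy as np
for n in("top","side"):
    p,d=cams.snapshot(n);cv2.imwrite(f"pics/{n}0.png",p);np.save(f"pics/{n}0.npy",d)
    c=cams.get_calibration(n);print(n,c)
print(bot.observe())
E
```

```text
pics
top {'fx': 362.7947341909535, 'fy': 362.7947341909535, 'cx': 316.3380738463755, 'cy': 198.4262577693086, 'R': array([[-0.0038837 , -0.99987178,  0.01553516],
       [-0.99157175,  0.00183869, -0.12954565],
       [ 0.12950047, -0.01590734, -0.99145176]]), 't': array([ -91.70346995,  471.82860548, 1339.71768805])}
side {'fx': 427.8624061194985, 'fy': 427.8624061194985, 'cx': 315.38792541046126, 'cy': 204.39614387254628, 'R': array([[ 0.99585391,  0.08807351,  0.02276049],
       [ 0.05962571, -0.44302395, -0.89452476],
       [-0.06870049,  0.8921731 , -0.44643858]]), 't': array([-456.74473311,   39.07357029, 1433.18258544])}
{'clock': 0.1, 'joints': array([ 1.13360263e+00,  2.77061987e-01, -2.77217140e-02,  1.26800666e+00,
       -1.61639586e-05,  1.46739769e+00]), 'dq': array([-0.00130256, -0.00140397,  0.0036929 , -0.00118981,  0.00075577,
       -0.00016038]), 'effort': array([ 3.02489652e-04, -4.46709430e+01,  2.96128160e+01,  8.43136513e-03,
       -6.64972913e-05,  5.00705930e-07]), 'tcp_pos': array([204.48600345, 589.8648023 , 230.27875836]), 'tool_rot': array([-5.21807156e-01, -3.09742881e+00,  3.02478362e-03]), 'force': array([0.13749565, 0.24737425, 0.27271336]), 'moment': array([-0.0603023,  0.0133408, -0.0186092]), 'finger_force': 0.0, 'opening': 85.45295816748425}
```

View pics/top0.png

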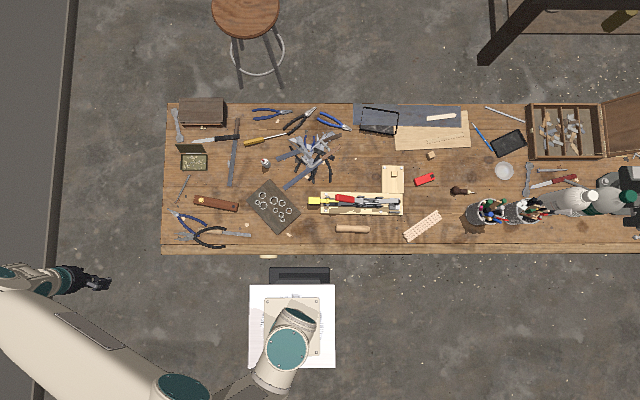

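View pics/side0.png

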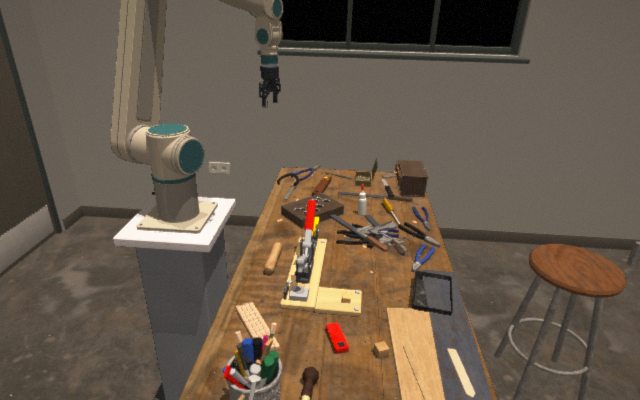

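Run:
```python
import cv2,numpy as np
t=cv2.imread("pics/top0.png");s=cv2.imread("pics/side0.png")
a=cv2.resize(t[150:250,165:425],None,fx=3,fy=3,interpolation=cv2.INTER_CUBIC)
b=cv2.resize(s[165:325,230:390],None,fx=3.7,fy=3.7,interpolation=cv2.INTER_CUBIC)
cv2.imwrite("pics/ta.png",a);cv2.imwrite("pics/sb.png",b)
```

```text
(no output)
```

View pics/ta.png

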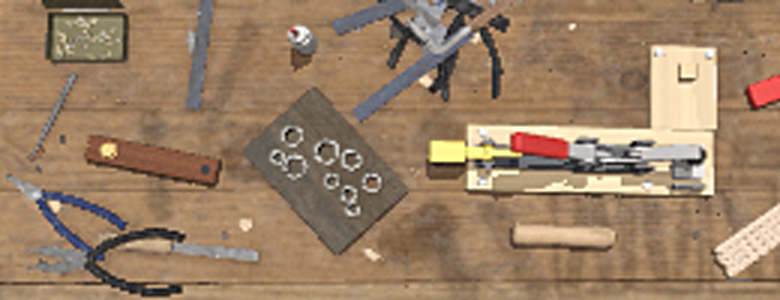

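View pics/sb.png

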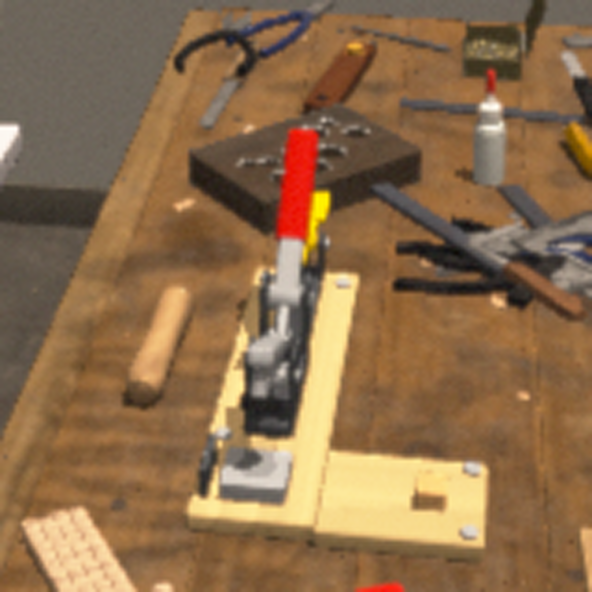

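```bash
cat > h.py <<'E'
import cv2,numpy as np
from bench import bot,cams
def cloud(n,d):
    c=cams.get_calibration(n);v,u=np.indices(d.shape)
    P=np.stack([(u-c["cx"])/c["fx"]*d,(v-c["cy"])/c["fy"]*d,d],-1)
    return (P-c["t"])@c["R"]
def ray(n,u,v,z):
    c=cams.get_calibration(n);r=c["R"].T@np.array([(u-c["cx"])/c["fx"],(v-c["cy"])/c["fy"],1]);o=-c["R"].T@c["t"]
    return o+r*(z-o[2])/r[2]
def rect(n,m,z):
    "largest contour of mask cast onto plane z -> minAreaRect"
    k=max(cv2.findContours(m.astype(np.uint8),0,cv2.CHAIN_APPROX_NONE)[0],key=cv2.contourArea)[:,0]
    return cv2.minAreaRect(np.array([ray(n,*p,z)[:2] for p in k],np.float32)),len(k)
E
python3 - <<'E'
from h import *
np.set_printoptions(precision=1,suppress=True)
for n in("top","side"):
    p=cv2.imread(f"pics/{n}0.png");d=np.load(f"pics/{n}0.npy");W=cloud(n,d);h=cv2.cvtColor(p,cv2.COLOR_BGR2HSV)
    X,Y,Z=np.moveaxis(W,-1,0)
    c=cams.get_calibration(n);print(n,"cam",-c["R"].T@c["t"])
    H,S,V=[h[...,i].astype(int) for i in range(3)]
    near=(X>200)&(X<800)&(Z<200)&(Z>-5)
    print("bench z",np.median(Z[(np.abs(Z)<15)&(X>350)&(X<700)]))
    red=near&((H<5)|(H>175))&(S>190)&(V>120)&(Y<50)&(Z>35)
    yel=near&(H>24)&(H<34)&(S>200)&(V>120)
    cream=near&(H>15)&(H<30)&(S>50)&(S<150)&(V>150)&(Z>9)&(Z<40)
    brown=near&(H<12)&(S>120)&(V<150)&(Z>8)&(Z<40)&(Y>100)
    brass=near&(H>15)&(H<30)&(S>120)&(V>120)&(Z>12)&(Y>200)
    for nm,m in(("red",red),("yel",yel),("cream",cream),("rest",cream&(Z>24)),("brown",brown),("brass",brass)):
        k,l,s,ce=cv2.connectedComponentsWithStats(m.astype(np.uint8))
        for i in np.argsort(-s[1:,4])[:3]+1:
            q=W[l==i]
            if len(q)>5: print(nm,len(q),"px",ce[i],"mean",q.mean(0),"min",q.min(0),"max",q.max(0))
    # anvil region
E
```

```text
top cam [ 294.   -71.2 1390.8]
bench z 1.5664148461211242
red 6 px [504.5 219.2] mean [ 382.9 -742.4  146.5] min [ 379.8 -749.2  144. ] max [ 383.7 -735.   149.6]
cream 1624 px [432.4 136.7] mean [ 717.8 -551.    14.5] min [ 663.4 -700.6    9. ] max [ 799.1 -399.    24.6]
cream 1263 px [378.1 193.1] mean [ 493.9 -330.8   16.3] min [ 412.5 -430.6    9.1] max [ 605.  -110.9   37.6]
cream 123 px [352.7 227.5] mean [ 361.8 -229.3   27.3] min [ 348.4 -291.1   18.5] max [ 375.3 -166.5   35.3]
rest 101 px [353.1 227.7] mean [ 360.8 -230.6   28.4] min [ 348.4 -291.1   24. ] max [ 371.4 -166.5   35.3]
rest 24 px [394.  172.8] mean [ 569.9 -390.8   31.8] min [ 560.4 -399.2   25.4] max [ 582.1 -381.8   37.6]
rest 16 px [547.5 117.8] mean [  790.6 -1005.3    28.8] min [  778.1 -1011.5    24.8] max [ 799.9 -997.4   34.6]
brown 331 px [216.2 202.9] mean [456.7 286.6  18.5] min [426.2 207.4   8.6] max [488.3 374.6  28.6]
brass 6 px [202.3 200.3] mean [466.5 338.8  20.2] min [460.2 335.7  12.5] max [475.6 343.7  30.9]
side cam [  551.  -1221.1   685.2]
bench z 1.2480720215486243
red 233 px [309.9 21
[... 440 characters left out ...]
03.2 -343.8   16.3] min [ 409.9 -431.9    9.2] max [ 604.1 -107.7   39. ]
cream 491 px [253.2 319.6] mean [ 358.6 -481.8   14.2] min [ 312.6 -533.4   10.2] max [ 403.  -426.3   17.8]
rest 87 px [274.1 252.2] mean [ 361.5 -221.1   28.1] min [ 349.5 -271.8   24.7] max [ 369.3 -173.5   31.9]
rest 52 px [346.7 295.8] mean [ 568.4 -393.2   30.4] min [ 557.4 -403.7   25.3] max [ 576.8 -379.7   34.3]
rest 11 px [379. 345.] mean [ 639.6 -540.5   24.9] min [ 633.5 -546.    24.1] max [ 643.9 -535.3   25.6]
brown 121 px [321.1 186.2] mean [456.4 272.2  17.3] min [426.7 206.1   8. ] max [485.8 364.4  21.9]
brass 11 px [325.6 177.6] mean [468.5 345.2  22.7] min [461.7 336.8  18. ] max [474.2 372.8  27. ]
```

```bash
python3 - <<'E'
from h import *
np.set_printoptions(precision=1,suppress=True)
p=cv2.imread("pics/top0.png");W=cloud("top",np.load("pics/top0.npy"));h=cv2.cvtColor(p,cv2.COLOR_BGR2HSV)
H,S,V=[h[...,i].astype(int) for i in range(3)]
print("yel px hsv",h[200,313],"red",h[198,345],"blank",h[203,215],"rest",h[173,394])
def sub(m,a,b,c,d): 
    z=np.zeros_like(m);z[c:d,a:b]=m[c:d,a:b];return z
y=sub((H>22)&(H<36)&(S>150)&(V>100),300,322,192,210)
print("lever",rect("top",y,63), "meanZ",W[y].mean(0))
r=sub(((H<8)|(H>172))&(S>150)&(V>90),330,360,185,210);print("red",rect("top",r,150),W[r].mean(0))
b=sub((H<14)&(S>110)&(V<160),190,242,192,216);print("blank",rect("top",b,18),b.sum())
b=sub((H>12)&(H<35)&(S>60)&(V>110),190,242,190,216);br=sub((H>16)&(S>110)&(V>150),195,212,194,206)
print("brass",br.sum(),[ray("top",*np.argwhere(br).mean(0)[::-1],25)] if br.any() else 0)
dot=sub(V<45,222,242,198,216);print("dot",dot.sum(),ray("top",*np.argwhere(dot).mean(0)[::-1],18) if dot.any() else 0)
cr=sub((H>15)&(H<30)&(S>40)&(S<160)&(V>140),318,405,160,217)
print("board",rect("top",cv2.morphologyEx(cr.astype(np.uint8),cv2.MORPH_CLOSE,np.ones((5,5))),15))
# straight edges: right edge of board (clamp +y side), foot top edge, main front edge
e=np.argwhere(cr)
def fit(pts):
    q=np.array([ray("top",u,v,15)[:2] for u,v in pts],np.float32);vx,vy,x,y=cv2.fitLine(q,cv2.DIST_HUBER,0,.01,.01).ravel();return np.round([vx,vy,x,y],3)
rt=[(e[e[:,0]==v,1].max()+.5,v) for v in range(168,212)];print("right",fit(rt))
bt=[(u,e[e[:,1]==u,0].max()+.5) for u in range(325,400)];print("near edge",fit(bt))
lf=[(e[e[:,0]==v,1].min()-.5,v) for v in range(168,190)];print("foot left",fit(lf))
tp=[(u,e[e[:,1]==u,0].min()-.5) for u in range(385,401)];print("foot far",fit(tp))
# side view anvil + rest
p=cv2.imread("pics/side0.png");Ws=cloud("side",np.load("pics/side0.npy"));h=cv2.cvtColor(p,cv2.COLOR_BGR2HSV)
an=(h[...,1]<50)&(h[...,2]>110)
m=sub(an,286,312,284,303);print("anvil top?",m.sum(),Ws[m].mean(0),Ws[m].min(0),Ws[m].max(0),rect("side",m,30))
E
python3 -c "
import cv2;s=cv2.imread('pics/side0.png');cv2.imwrite('pics/sc.png',cv2.resize(s[265:315,270:370],None,fx=8,fy=8,interpolation=cv2.INTER_NEAREST))"
```

```text
yel px hsv [ 28 108 255] red [  1 179 209] blank [  9 122 140] rest [ 18  73 255]Traceback (most recent call last):
  File "<stdin>", line 9, in <module>
  File "h.py", line 12, in rect
    k=max(cv2.findContours(m.astype(np.uint8),0,cv2.CHAIN_APPROX_NONE)[0],key=cv2.contourArea)[:,0]
      ~~~^^^^^^^^^^^^^^^^^^^^^^^^^^^^^^^^^^^^^^^^^^^^^^^^^^^^^^^^^^^^^^^^^^^^^^^^^^^^^^^^^^^^^
ValueError: max() iterable argument is empty
```

View pics/sc.png

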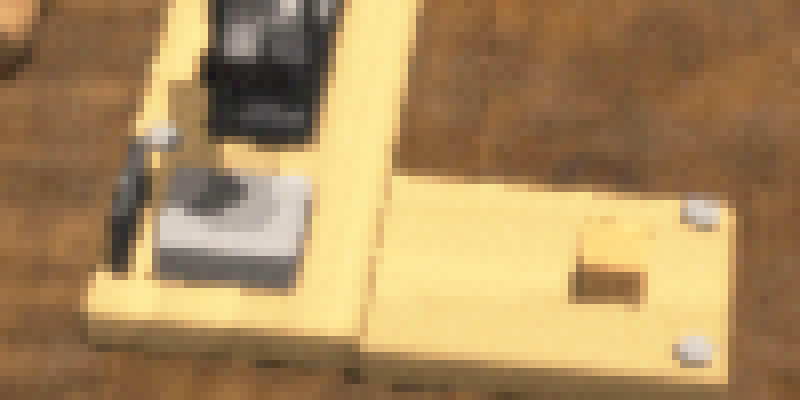

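Run:
```python
from h import *
np.set_printoptions(precision=1,suppress=True)
p=cv2.imread("pics/top0.png");W=cloud("top",np.load("pics/top0.npy"));h=cv2.cvtColor(p,cv2.COLOR_BGR2HSV)
H,S,V=[h[...,i].astype(int) for i in range(3)]
def sub(m,a,b,c,d): 
    z=np.zeros_like(m);z[c:d,a:b]=m[c:d,a:b];return z
y=sub((H>22)&(H<36)&(S>90)&(V>150),300,320,192,210)
print("lever",rect("top",y,63), "meanZ",W[y].mean(0))
r=sub(((H<8)|(H>172))&(S>150)&(V>90),330,360,185,210);print("red",rect("top",r,150),W[r].mean(0))
b=sub((H<14)&(S>95)&(V<165)&(V>50),190,242,192,216)
b&=(W[...,2]>8)
b=cv2.morphologyEx(b.astype(np.uint8),cv2.MORPH_CLOSE,np.ones((7,7)))
print("blank",rect("top",b,18),b.sum())
br=sub((H>14)&(S>90)&(V>170),195,212,194,206)
print("brass",br.sum(),np.argwhere(br).mean(0)[::-1],[ray("top",*np.argwhere(br).mean(0)[::-1],25)])
dot=sub(V<60,226,240,200,212);print("dot",dot.sum(),ray("top",*np.argwhere(dot).mean(0)[::-1],18) if dot.any() else 0)
cr=sub((H>15)&(H<30)&(S>40)&(S<160)&(V>140),322,405,160,217);e=np.argwhere(cr)
def fit(pts):
    q=np.array([ray("top",u,v,15)[:2] for u,v in pts],np.float32);vx,vy,x,y=cv2.fitLine(q,cv2.DIST_HUBER,0,.01,.01).ravel();return np.round([float(f) for f in(vx,vy,x,y)],3)
f=lambda l:print(fit(l))
f([(e[e[:,0]==v,1].max()+.5,v) for v in range(168,212)])
f([(u,e[e[:,1]==u,0].max()+.5) for u in range(325,400)])
f([(e[e[:,0]==v,1].min()-.5,v) for v in range(168,188)])
f([(u,e[e[:,1]==u,0].min()-.5) for u in range(385,401)])
S_=lambda a,b,z:ray("side",270+a/8-.5,265+b/8-.5,z)
print("anvil corners",np.array([S_(*c,30) for c in((158,243),(302,252),(312,178),(165,168))]))
print("rest corners",np.array([S_(*c,30) for c in((578,263),(645,270),(650,222),(583,218))]))
print("stop",S_(142,140,39),S_(130,270,15))
print("board near corners",S_(85,312,15),S_(728,383,15),S_(735,205,15))
```

```text
lever (((461.6107177734375, -82.0752944946289), (40.6225471496582, 22.314613342285156), 89.89728546142578), 34) meanZ [461.7 -82.1  62.7]
red (((457.3650207519531, -186.92550659179688), (64.8023681640625, 22.701189041137695), 81.69056701660156), 45) [ 453.3 -184.5  177.6]
blank (((457.314697265625, 289.382080078125), (169.8844757080078, 33.496498107910156), 78.53309631347656), 100) 401
brass 25 [200.8 199.6] [array([468.9, 343.1,  25. ])]
dot 5 [432.  224.1  18. ]
[   1.    -0.1  505.3 -426.2]
[   0.     1.   413.3 -284.4]
[   0.2    1.   549.8 -182.4]
[   0.    -1.   606.5 -386.5]
anvil corners [[ 430.7 -405.4   30. ]
 [ 474.1 -404.5   30. ]
 [ 473.4 -368.5   30. ]
 [ 427.7 -368.9   30. ]]
rest corners [[ 556.7 -400.    30. ]
 [ 576.8 -401.    30. ]
 [ 577.9 -377.9   30. ]
 [ 557.5 -378.4   30. ]]
stop [ 420.3 -367.5   39. ] [ 421.4 -400.4   15. ]
board near corners [ 411.  -421.3   15. ] [ 602.4 -431.    15. ] [ 605.1 -347.    15. ]
```

```bash
cat >> h.py <<'E'
from scipy.spatial.transform import Rotation as Ro
def to(p,yaw=None):
    "shift in tool axes (cm) to world p after turning tool so that its y heads yaw deg; returns turn deg, shift cm"
    s=bot.observe();R=Ro.from_rotvec(s["tool_rot"]).as_matrix()
    y=np.degrees(np.arctan2(R[1,1],R[0,1]));t=0
    if yaw is not None:
        t=-((yaw-y+180)%360-180);R=R@Ro.from_euler("z",t,degrees=True).as_matrix()
    print("yaw",round(y,1),"turn",round(t,2),"shift",np.round(R.T@(np.array(p)-s["tcp_pos"])/10,2),"tilt z",np.round(R[:,2],4),"j6",round(s["joints"][5],2))
E
python3 -c "
from h import *
print('rest top view',ray('top',394,172.8,30),'tray corner',ray('top',247,202,35))
to([450.1,255.2,120],-11.5)"; python3 -m pendant '[-0.4,0,0,0,8,-0.4,0,0,0,8,-0.4,0,0,0,8,-0.4,0,0,0,8,-0.4,0,0,0,8,-0.4,0,0,0,8,-0.4,0,0,0,8,-0.4,0,0,0,8,-0.4,0,0,0,8,-0.4,0,0,0,8]' 60; python3 -c "
from h import *
to([450.1,255.2,120],-11.5)"
```

```text
rest top view [ 570.21541286 -391.06163755   30.        ] tray corner [458.04944605 167.32847812  35.        ]
yaw 70.9 turn 82.37 shift [-27.88  30.75  11.07] tilt z [-8.0e-04 -1.8e-03 -1.0e+00] j6 1.47
clock: 1.1
tcp_pos: [204.6, 590.1, 230.6]
tool_rot: [2.397, 2.03, -0.002]
force: [-0.1, -0.1, -0.5]
opening: 59.6
finger_force: 0.0
yaw -9.5 turn 2.04 shift [-27.9   30.74  11.09] tilt z [-6.0e-04 -1.2e-03 -1.0e+00] j6 2.87
```

```bash
python3 -m pendant '[-0.4,0,0,0,2.04,-0.4,-3.1,3.4,1.2,0,-0.4,-3.1,3.4,1.2,0,-0.4,-3.1,3.4,1.2,0,-0.4,-3.1,3.4,1.2,0,-0.4,-3.1,3.4,1.2,0,-0.4,-3.1,3.4,1.2,0,-0.4,-3.1,3.4,1.2,0,-0.4,-3.1,3.4,1.2,0,-0.4,-3.1,3.4,1.2,0]' ; python3 -c "
from h import *
to([450.1,255.2,2],-11.5)
p,d=cams.snapshot('top');cv2.imwrite('pics/t1.png',cv2.resize(p[150:250,165:325],None,fx=4,fy=4))
to([450.1,255.2,2],-11.5)"
```

```text
clock: 2.1
tcp_pos: [451.5, 255.8, 122.6]
tool_rot: [-2.427, -1.995, 0.0]
force: [0.6, 0.1, -0.0]
opening: 60.0
finger_force: 0.0
yaw -11.2 turn 0.34 shift [-0.08 -0.12 12.06] tilt z [-3.e-04 -0.e+00 -1.e+00] j6 2.16
yaw -11.5 turn -0.01 shift [ 0.44 -0.56 11.88] tilt z [ 0.001  -0.0058 -1.    ] j6 2.15
```

View pics/t1.png

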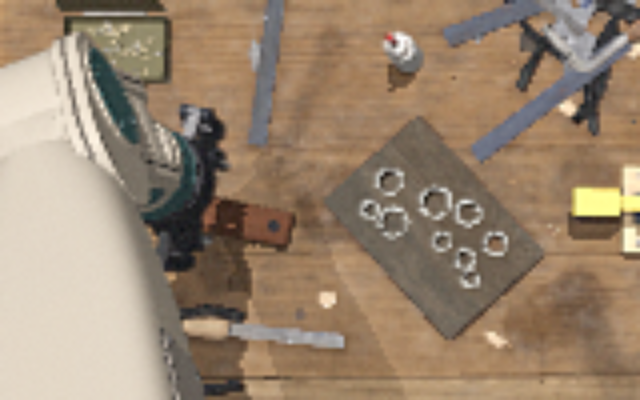

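```bash
python3 -m pendant '[-0.4,0,0,2,0,-0.4,0,0,2,0,-0.4,0,0,2,0,-0.4,0,0,0,0,-0.4,0,0,0,0]' ; python3 -c "
from h import *
to([450.1,255.2,2],-11.5)"
```

```text
clock: 2.65
tcp_pos: [450.3, 257.4, 63.0]
tool_rot: [-2.427, -1.995, 0.002]
force: [0.9, 0.0, 0.1]
opening: 59.8
finger_force: 0.0
yaw -11.2 turn 0.34 shift [-0.22  0.03  6.1 ] tilt z [-1.5e-03 -6.0e-04 -1.0e+00] j6 2.16
```

```bash
python3 -m pendant '[-0.4,-0.2,0,2,0,-0.4,0,0,2,0,-0.4,0,0,1.5,0,-0.4,0,0,0.6,0,-0.4,0,0,0,0,1,0,0,0,0,1,0,0,0,0,1,0,0,0,0,1,0,0,0,0,1,0,0,0,0]' 60; python3 -m pendant '[1,0,0,0,0,1,0,0,0,0]'
```

```text
clock: 3.65
tcp_pos: [452.0, 256.2, 3.8]
tool_rot: [2.426, 1.994, 0.004]
force: [-0.8, 0.1, 5.7]
opening: 32.3
finger_force: 60.5
clock: 3.85
tcp_pos: [452.0, 256.2, 3.8]
tool_rot: [2.426, 1.994, 0.005]
force: [-1.4, -0.5, 6.1]
opening: 32.1
finger_force: 60.5
```

```bash
python3 -m pendant '[1,0,0,-1,0,1,0,0,-3,0,1,0,0,-4,0,1,0,0,-4,0,1,0,0,-4,0,1,0,0,-4,0,1,0,0,-2,0,1,0,0,0,0]'; python3 -c "
from h import *
for n in('side','top'):
    p,d=cams.snapshot(n);cv2.imwrite(f'pics/{n}2.png',p)
a=cv2.imread('pics/side2.png')[60:240,230:430]
cv2.imwrite('pics/s2c.png',cv2.resize(a,None,fx=3,fy=3))
to([680,-391,220],88.1)"
```

```text
clock: 4.65
tcp_pos: [452.9, 256.5, 226.6]
tool_rot: [2.425, 1.993, 0.012]
force: [-0.8, 0.0, -0.3]
opening: 32.3
finger_force: 59.9
yaw -11.2 turn -99.27 shift [-25.12 -63.84   0.21] tilt z [-2.e-04 -2.e-04 -1.e+00] j6 2.16
```

View pics/s2c.png

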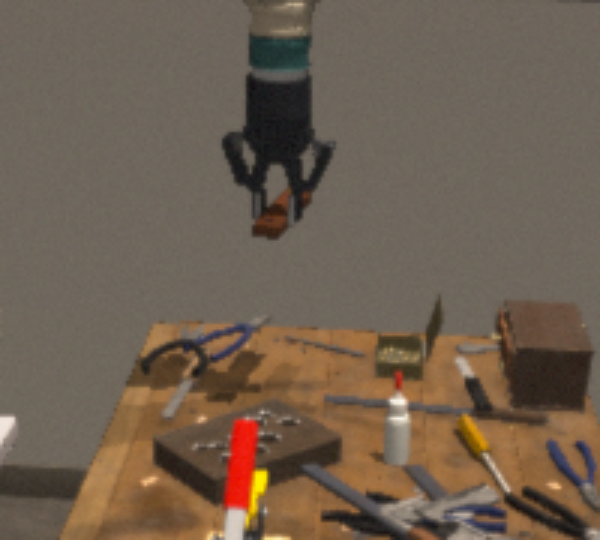

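```bash
python3 -m pendant '[1,0,0,0,-8,1,0,0,0,-8,1,0,0,0,-8,1,0,0,0,-8,1,0,0,0,-8,1,0,0,0,-8,1,0,0,0,-8,1,0,0,0,-8,1,0,0,0,-8,1,0,0,0,-8]';python3 -m pendant '[1,0,0,0,-8,1,0,0,0,-8,1,0,0,0,-3.3,1,0,0,0,0]'; python3 -c "
from h import *
to([667,-395.5,225],88.1)"
```

```text
clock: 5.75
tcp_pos: [448.7, 254.8, 219.3]
tool_rot: [-0.567, -3.085, 0.005]
force: [0.0, -0.2, -1.5]
opening: 32.5
finger_force: 59.7
clock: 6.15
tcp_pos: [448.8, 254.8, 219.6]
tool_rot: [-0.051, -3.136, 0.003]
force: [-0.6, -0.1, -1.8]
opening: 32.2
finger_force: 59.8
yaw 88.1 turn 0.02 shift [-23.96 -64.28  -0.52] tilt z [-0.0047 -0.0019 -1.    ] j6 0.42
```

```bash
python3 -m pendant '[1,-1.4,-3.8,0,0,1,-1.4,-3.8,0,0,1,-1.4,-3.8,0,0,1,-1.4,-3.8,0,0,1,-1.4,-3.8,0,0,1,-1.4,-3.8,0,0,1,-1.4,-3.8,0,0,1,-1.4,-3.8,0,0,1,-1.4,-3.8,0,0,1,-1.4,-3.8,0,0]';python3 -m pendant '[1,-1.4,-3.8,0,0,1,-1.4,-3.8,0,0,1,-1.4,-3.8,0,0,1,-1.4,-3.8,0,0,1,-1.4,-3.8,0,0,1,-1.4,-3.8,0,0,1,-1.4,-3.4,0,0,1,0,0,0,0,1,0,0,0,0]'; python3 -c "
from h import *
to([667,-395.5,42],88.1)
p,d=cams.snapshot('side');cv2.imwrite('pics/s3.png',p[100:340,220:520])"
```

```text
clock: 7.15
tcp_pos: [577.4, -130.1, 220.4]
tool_rot: [-0.054, -3.138, -0.002]
force: [1.0, 0.7, -1.5]
opening: 32.2
finger_force: 60.0
clock: 8.05
tcp_pos: [666.6, -394.0, 219.3]
tool_rot: [-0.055, -3.138, -0.005]
force: [0.8, 0.6, -1.4]
opening: 32.6
finger_force: 60.1
yaw 88.0 turn -0.1 shift [-0.11 -0.2  17.73] tilt z [-0.0034  0.003  -1.    ] j6 -0.58
```

View pics/s3.png

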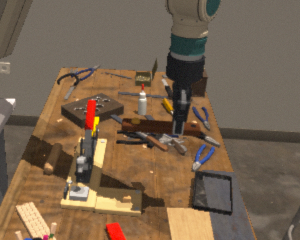

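```bash
python3 -m pendant '[1,0,0,4,0,1,0,0,4,0,1,0,0,4,0,1,0,0,4,0,1,0,-0.2,1.5,0,1,0,0,0,0,1,0,0,0,0]'
python3 - <<'E'
from h import *
np.set_printoptions(precision=1,suppress=True)
s=bot.observe();T=s["tcp_pos"];print(T)
for n in("top","side"):
    p,d=cams.snapshot(n);W=cloud(n,d);h=cv2.cvtColor(p,cv2.COLOR_BGR2HSV).astype(int);H,S,V=np.moveaxis(h,-1,0)
    X,Y,Z=np.moveaxis(W,-1,0)
    m=(H<13)&(S>95)&(V>40)&(V<175)&(X>500)&(X<740)&(Y<-360)&(Y>-430)&(Z>25)&(Z<90)
    q=W[m];print(n,m.sum(),q.min(0),q.max(0))
    t=q[q[:,2]>np.median(q[:,2])-6]
    for a in range(500,740,20):
        w=t[(t[:,0]>=a)&(t[:,0]<a+20)]
        if len(w)>3: print(a,len(w),w[:,1].mean(),np.percentile(w[:,2],[50,90]))
    b=(H>14)&(H<30)&(S>90)&(V>120)&(X>510)&(X<640)&(abs(Y+393)<25)&(Z>48)&(Z<90)
    if b.sum(): print("brass",b.sum(),W[b].mean(0),ray(n,*np.argwhere(b).mean(0)[::-1],60))
to([541.6,-391.4,T[2]],88.1)
E
```

```text
clock: 8.8
tcp_pos: [668.4, -395.9, 49.1]
tool_rot: [0.051, 3.14, -0.002]
force: [0.7, -1.1, -0.2]
opening: 32.7
finger_force: 60.1
[ 668.4 -395.9   49.1]Traceback (most recent call last):
  File "<stdin>", line 8, in <module>
    return umr_minimum(a, axis, None, out, keepdims, initial, where)
ValueError: zero-size array to reduction operation minimum which has no identity
```

Run:
```python
from h import *
np.set_printoptions(precision=1,suppress=True)
for n in("side","top"):
    p,d=cams.snapshot(n);W=cloud(n,d);h=cv2.cvtColor(p,cv2.COLOR_BGR2HSV).astype(int);H,S,V=np.moveaxis(h,-1,0)
    cv2.imwrite(f"pics/{n}4.png",p);np.save(f"pics/{n}4.npy",d)
    X,Y,Z=np.moveaxis(W,-1,0)
    m=(X>520)&(X<720)&(Y<-365)&(Y>-430)&(Z>27)&(Z<100)
    for a in range(520,720,20):
        w=m&(X>=a)&(X<a+20);q=W[w]
        if len(q)>3: print(n,a,len(q),"y",np.percentile(q[:,1],[5,95]),"z",np.percentile(q[:,2],[5,50,95]),np.median(h[w],0))
a=cv2.imread("pics/side4.png");cv2.imwrite("pics/s4c.png",cv2.resize(a[230:330,280:430],None,fx=5,fy=5))
to([541.6,-391.4,49],88.1)
```

```text
side 540 65 y [-412.2 -383.1] z [31.8 63.  66.2] [ 11. 160.  66.]
side 560 154 y [-412.4 -386.5] z [29.5 62.9 71.7] [ 13.  165.5  84. ]
side 580 111 y [-413.  -384.5] z [50.8 64.  71.1] [ 12. 165.  55.]
side 600 120 y [-413.6 -384.5] z [52.3 64.1 66.4] [ 11.  159.5  50. ]
side 620 114 y [-414. -384.] z [50.6 64.1 67.1] [ 11. 159.  51.]
side 640 131 y [-418.2 -382.8] z [51.6 64.5 73.7] [ 11. 151.  52.]
side 660 97 y [-427.6 -380. ] z [54.5 70.7 84.1] [19. 27. 46.]
side 680 95 y [-415.8 -388.6] z [52.2 64.4 67.2] [ 11. 167.  89.]
side 700 107 y [-415.1 -385.6] z [50.6 64.8 67.1] [ 11. 164.  85.]
yaw 88.1 turn 0.04 shift [12.8  0.1  0.1] tilt z [ 0. -0. -1.] j6 -0.59
```

View pics/s4c.png

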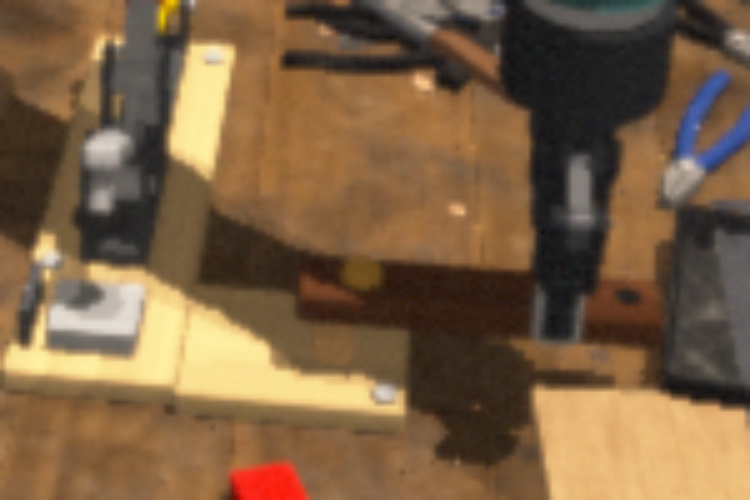

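Run:
```python
from h import *
np.set_printoptions(precision=1,suppress=True)
p=cv2.imread("pics/side4.png");h=cv2.cvtColor(p,cv2.COLOR_BGR2HSV).astype(int);H,S,V=np.moveaxis(h,-1,0)
W=cloud("side",np.load("pics/side4.npy"))
m=np.zeros(H.shape,bool);m[278:292,345:360]=((H>17)&(S>120)&(V>70))[278:292,345:360]
k,l,s,c=cv2.connectedComponentsWithStats(m.astype(np.uint8));i=1+s[1:,4].argmax()
print(s[i],c[i],"z70:",ray("side",*c[i],70),"med",np.median(W[l==i],0))
S_=lambda a,b,z:ray("side",280+a/5-.4,230+b/5-.4,z)
print("ends far/near left",S_(303,255,63),S_(300,295,63),"dot",S_(628,297,63),"right near",S_(662,305,63))
print("anvil again",np.array([S_(*q,30) for q in((47,330),(137,337),(145,287),(53,282))]))
```

```text
[349 282   7   6  30] [351.9 284.5] z70: [ 578.6 -400.1   70. ] med [ 578.9 -400.4   69.8]
ends far/near left [ 550.6 -378.7   63. ] [ 550.4 -409.9   63. ] dot [ 704.  -393.2   63. ] right near [ 719.3 -397.4   63. ]
anvil again [[ 430.5 -408.1   30. ]
 [ 473.9 -408.3   30. ]
 [ 473.8 -369.5   30. ]
 [ 428.1 -370.9   30. ]]
```

Run:
```python
from h import *
np.set_printoptions(precision=2,suppress=True)
W=cloud("side",np.load("pics/side4.npy"));X,Y,Z=np.moveaxis(W,-1,0)
m=(X>545)&(X<725)&(Y<-365)&(Y>-430)&(Z>46)&(Z<85)
far=[];near=[]
for u in range(340,415):
    v=np.where(m[:,u])[0]
    if len(v)>3:
        far.append((u,v.min()-.5,*ray("side",u,v.min()-.5,63.3)[:2]));near.append((u,v.max()+.5,*ray("side",u,v.max()+.5,45.3)[:2]))
for f,n in list(zip(far,near))[::4]: print(np.array(f),np.array(n))
for q in(far,near):
    q=np.array(q);k=(q[:,0]<384)&(q[:,0]>344)&(abs(q[:,0]-352)>6) | (q[:,0]>398)&(q[:,0]<410)
    L=cv2.fitLine(q[k][:,2:].astype(np.float32),cv2.DIST_HUBER,0,.01,.01).ravel();print(L, "slope",L[1]/L[0])
```

```text
[ 340.    281.5   550.29 -382.75] [ 340.    293.5   552.   -405.35]
[ 344.    280.5   559.73 -377.64] [ 344.    294.5   561.54 -407.98]
[ 348.    280.5   569.32 -376.49] [ 348.    294.5   570.95 -406.88]
[ 352.    280.5   578.92 -375.34] [ 352.    294.5   580.37 -405.77]
[ 356.    281.5   588.54 -378.19] [ 356.    295.5   589.81 -408.39]
[ 360.    281.5   598.12 -377.04] [ 360.    295.5   599.21 -407.29]
[ 364.    282.5   607.65 -379.87] [ 364.    295.5   608.62 -406.19]
[ 368.    282.5   617.21 -378.73] [ 368.    296.5   617.96 -408.81]
[ 372.    282.5   626.78 -377.59] [ 372.    296.5   627.35 -407.71]
[ 376.    283.5   636.2  -380.41] [ 376.    296.5   636.74 -406.61]
[ 380.    283.5   645.75 -379.28] [ 380.    297.5   645.97 -409.22]
[ 384.    283.5   655.3  -378.14] [ 384.    297.5   655.35 -408.12]
[ 388.    288.5   663.63 -396.48] [ 388.    298.5   664.5  -410.72]
[ 392.    288.5   673.04 -395.37] [ 392.    298.5   673.86 -409.63]
[ 396.    288.5   682.45 -394.25] [ 396.    298.5   683.22 -408.53]
[ 400.    284.5   693.23 -377.55] [ 400.    298.5   692.6  -407.44]
[ 404.    285.5   702.41 -380.36] [ 404.    298.5   701.97 -406.34]
[ 408.    285.5   711.93 -379.23] [ 408.    299.5   710.97 -408.94]
[ 412.    292.5   718.45 -405.03] [ 412.    296.5   721.59 -396.66]
[   1.     -0.02  645.42 -379.12] slope -0.016197214
[   1.     -0.01  645.48 -407.45] slope -0.009482716
```

```bash
python3 -m pendant '[1,0,0,1,0,1,2.5,0,0,0,1,2.5,0,0,0,1,2.5,0,0,0,1,2,0,0,0,1,1.5,0,0,0,1,1,0,0,0,1,0,0,0,0,1,0,0,0,0]'; python3 -m pendant '[1,0.2,0,0,0,1,0.2,0,0,0,1,0.1,0,0,0,1,0,0,0,0]'; python3 -c "
from h import *
to([540.4,-392.6,34],88.1)"
```

```text
clock: 9.85
tcp_pos: [548.3, -392.4, 37.7]
tool_rot: [0.051, 3.14, -0.001]
force: [0.7, -1.2, -0.9]
opening: 32.6
finger_force: 60.1
clock: 10.25
tcp_pos: [542.9, -391.8, 37.3]
tool_rot: [0.051, 3.141, -0.0]
force: [0.8, 0.5, -1.8]
opening: 32.8
finger_force: 60.1
yaw 88.1 turn 0.04 shift [ 0.25 -0.09  0.33] tilt z [ 5.e-04 -0.e+00 -1.e+00] j6 -0.69
```

```bash
python3 -m pendant '[1,0,-0.1,0.1,0,1,0.1,0,0.1,0,1,0.1,0,0,0,1,0,0,0,0]'; python3 -m pendant '[1,0.1,0,0,0,1,0.1,0,0,0,1,0,0,0,0,1,0,0,0,0]'
```

```text
clock: 10.65
tcp_pos: [542.9, -393.1, 36.4]
tool_rot: [0.051, 3.136, -0.001]
force: [5.9, 0.2, 0.5]
opening: 32.4
finger_force: 60.3
clock: 11.05
tcp_pos: [542.8, -393.2, 37.0]
tool_rot: [0.05, 3.132, -0.001]
force: [9.4, 1.5, 0.1]
opening: 32.5
finger_force: 60.2
```

```bash
python3 -m pendant '[1,-0.3,0,0,0,1,0,0,0.1,0,1,0,0,0.1,0,1,0,0,0,0,1,0,0,0,0]'; python3 -c "
from h import *
p,d=cams.snapshot('side');cv2.imwrite('pics/s5.png',cv2.resize(p[230:330,270:400],None,fx=5,fy=5))
print(bot.observe()['tcp_pos'],bot.observe()['force'])"
```

```text
clock: 11.55
tcp_pos: [542.9, -393.4, 34.0]
tool_rot: [0.051, 3.138, -0.002]
force: [5.2, -0.1, 1.0]
opening: 32.3
finger_force: 60.3
[ 542.87194096 -393.39125036   34.01276722] [ 6.48682545 -0.03731421  0.65692136]
```

View pics/s5.png

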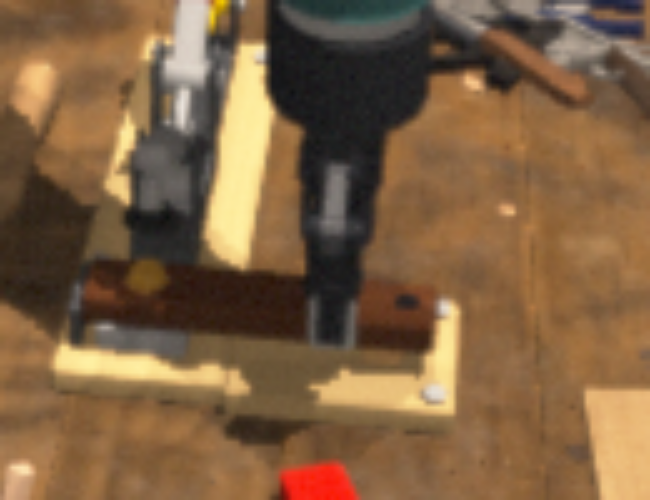

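```bash
python3 -m pendant '[1,-0.1,0,0.05,0,-0.3,0,0,0,0,-0.3,0,0,0,0,-0.3,0,0,0,0,-0.3,0,0,-0.5,0,-0.3,0,0,-1,0,-0.3,0,0,-3,0,-0.3,0,0,-4,0,-0.3,0,0,-4,0,-0.3,0,0,-4,0]'; python3 -m pendant '[1,0,0,-3,0,1,0,0,0,0,1,0,0,0,0]';python3 - <<'E'
from h import *
np.set_printoptions(precision=2,suppress=True)
p,d=cams.snapshot("side");cv2.imwrite("pics/side6.png",p);np.save("pics/side6.npy",d)
W=cloud("side",d);X,Y,Z=np.moveaxis(W,-1,0);h=cv2.cvtColor(p,cv2.COLOR_BGR2HSV).astype(int);H,S,V=np.moveaxis(h,-1,0)
m=(X>418)&(X<605)&(Y<-365)&(Y>-420)&(Z>43)&(Z<53)&(H<13)
for a in range(420,600,30):
    w=W[m&(X>=a)&(X<a+30)]
    if len(w)>3: print(a,len(w),np.median(w[:,2]),w[:,1].min(),w[:,1].max())
print(W[m][:,0].min(),W[m][:,0].max())
r=(H>17)&(H<32)&(S>110)&(V>60)&(X>430)&(X<480)&(Y<-365)&(Y>-410)&(Z>46)&(Z<65)
if r.sum(): print("rivet",r.sum(),W[r].mean(0),ray("side",*np.argwhere(r).mean(0)[::-1],55))
# red handle (robot far enough)
e=((H<6)|(H>174))&(S>170)&(V>90)&(Y>-260)&(Y<-120)&(X>400)&(X<520)&(Z>80)
print("red",W[e].mean(0),W[e].min(0),W[e].max(0))
to([460,-225,220],88.1)
E
```

```text
clock: 12.6
tcp_pos: [542.3, -392.7, 200.3]
tool_rot: [0.051, 3.141, -0.001]
force: [0.1, -0.1, -0.3]
opening: 55.7
finger_force: 0.0
clock: 12.9
tcp_pos: [543.0, -393.2, 229.7]
tool_rot: [0.051, 3.139, -0.003]
force: [0.3, 0.5, -0.3]
opening: 12.3
finger_force: 0.0
420 80 47.947248207254894 -410.83858453408936 -377.5339206539577
450 82 47.85645478981668 -412.4929231852413 -375.86778660354645
480 107 48.48276414923983 -411.4481585068487 -379.2335257050776
510 123 48.730574290941625 -411.28969867373974 -376.91264532946855
540 122 48.67672039847426 -412.7187304888977 -376.8975273916637
570 84 48.7200229909565 -414.4798252364052 -379.89734544792935
422.58899442540417 592.1040348369729
rivet 26 [ 453.16 -394.85   54.18] [ 453.29 -395.93   55.  ]
red [ 457.47 -193.32  141.92] [ 445.09 -228.25  113.04] [ 470.09 -162.72  171.08]
yaw 88.1 turn 0.04 shift [ 8.77 16.47  0.79] tilt z [-0.  0. -1.] j6 -0.69
```

```bash
python3 -m pendant '[1,1.8,4.2,0,0,1,1.8,4.2,0,0,1,1.8,4.2,0,0,1,1.8,4.2,0,0,1,1.9,4,0,0,1,0,0,1.5,0,1,0,0,1.5,0,1,0,0,1.5,0,1,0,0,0,0,1,0,0,0,0]'; python3 -c "
from h import *
to([458.5,-182,86],88.1)
p,d=cams.snapshot('side');cv2.imwrite('pics/s7.png',cv2.resize(p[100:330,230:400],None,fx=2.6,fy=2.6))"
```

```text
clock: 13.95
tcp_pos: [457.2, -181.3, 181.5]
tool_rot: [-0.051, -3.138, -0.003]
force: [-0.3, 0.2, -0.6]
opening: -0.2
finger_force: 0.0
yaw 88.1 turn 0.03 shift [-0.17 -0.08  9.55] tilt z [-0.0031  0.0017 -1.    ] j6 -0.48
```

View pics/s7.png

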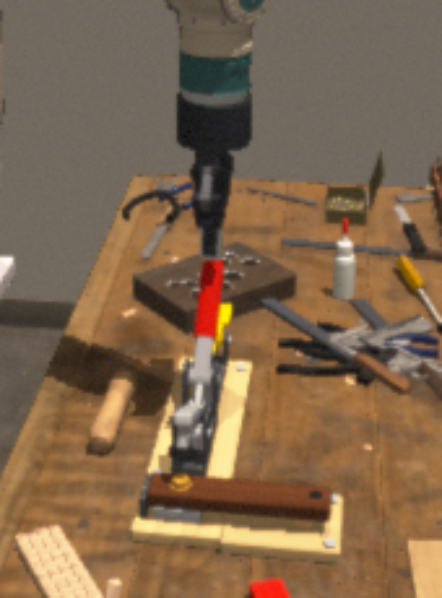

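I've now viewed 11 pictures, one over the limit of 10, so from here I'll rely on numbers only. The last one shows the fingertips at about (210,250), above the red handle, with the blank flat and the rivet at (181,482) under the jaw.

```bash
python3 -m pendant '[1,-0.1,0,1.5,0,1,0,0,1,0,1,0,0,1,0,1,0,0,1,0,1,0,0,1,0]'; python3 -m pendant '[1,0,0,0.7,0,1,0,0,0.7,0,1,0,0,0.7,0]'; python3 -m pendant '[1,0,0,0.7,0,1,0,0,0.7,0,1,0,0,0.5,0,1,0,0,0,0,1,0,0,0,0]'
```

```text
clock: 14.5
tcp_pos: [459.8, -182.1, 127.6]
tool_rot: [0.051, 3.14, -0.0]
force: [0.4, 0.2, 2.0]
opening: 0.2
finger_force: 1.2
clock: 14.8
tcp_pos: [460.4, -181.8, 107.5]
tool_rot: [0.051, 3.139, 0.001]
force: [0.2, 1.3, 7.5]
opening: 0.1
finger_force: 3.1
clock: 15.3
tcp_pos: [458.9, -181.8, 87.3]
tool_rot: [-0.051, -3.14, -0.001]
force: [0.4, -0.2, 0.7]
opening: -0.2
finger_force: 0.0
```

```bash
python3 -m pendant '[1,0,0,-2,0,1,0,0,-4,0,1,0,0,-4,0,1,0,0,-3,0,1,0,0,0,0,1,0,0,0,0]'
python3 - <<'E'
from h import *
np.set_printoptions(precision=2,suppress=True)
for n in("side","top"):
    p,d=cams.snapshot(n);W=cloud(n,d);X,Y,Z=np.moveaxis(W,-1,0);h=cv2.cvtColor(p,cv2.COLOR_BGR2HSV).astype(int);H,S,V=np.moveaxis(h,-1,0)
    e=((H<6)|(H>174))&(S>150)&(V>70)&(Y>-260)&(Y<-80)&(X>400)&(X<520)&(Z>40)
    if e.sum():print(n,"red",e.sum(),W[e].mean(0),W[e].min(0),W[e].max(0))
    y=(H>22)&(H<36)&(S>90)&(V>60)&(Y>-140)&(Y<-50)&(X>430)&(X<500)&(Z>35)
    if y.sum():print(n,"yel",y.sum(),W[y].mean(0),W[y].min(0),W[y].max(0))
    m=(X>418)&(X<605)&(Y<-365)&(Y>-420)&(Z>43)&(Z<53)&(H<13)
    if m.sum():print(n,"blank",W[m].min(0),W[m].max(0),np.median(W[m],0))
to([463.5,-84.5,60],88.1)
E
```

```text
clock: 15.9
tcp_pos: [459.9, -182.3, 218.8]
tool_rot: [0.051, 3.139, -0.002]
force: [-0.1, -0.0, -1.8]
opening: 0.0
finger_force: 0.0
side red 115 [ 458.84 -174.28   84.92] [ 445.32 -212.57   77.96] [ 470.33 -133.63   88.  ]
side yel 37 [463.04 -77.74  63.16] [ 449.01 -103.84   60.04] [473.41 -59.99  66.01]
side blank [ 422.64 -414.1    43.03] [ 592.13 -377.01   52.67] [ 516.46 -399.76   48.47]
top yel 74 [462.27 -80.21  63.35] [ 449.97 -102.42   57.6 ] [473.23 -61.73  69.44]
top blank [ 424.89 -410.25   43.01] [ 589.59 -375.07   52.99] [ 515.81 -390.52   48.51]
yaw 88.1 turn 0.03 shift [-0.22  9.7  15.67] tilt z [-0.  0. -1.] j6 -0.48
```

```bash
python3 -m pendant '[1,0.1,3.8,0,0,1,0,3.8,0,0,1,0,3.6,0,0,1,0,0,4,0,1,0,0,4,0,1,0,0,4,0,1,0,0,2,0,1,0,0,0,0,1,0,0,0,0]'; python3 -c "
from h import *
to([462.8,-70,64],88.1)"
```

```text
clock: 16.9
tcp_pos: [460.9, -69.7, 76.9]
tool_rot: [-0.051, -3.138, -0.001]
force: [-0.6, -0.0, 0.3]
opening: 0.1
finger_force: 0.0
yaw 88.1 turn 0.03 shift [-0.2  -0.03  1.29] tilt z [-2.7e-03  8.0e-04 -1.0e+00] j6 -0.26
```

```bash
python3 -m pendant '[1,-0.1,0,1,0,1,0,0,0.7,0,1,0,0,0.7,0,1,0,0,0.6,0]'; python3 -m pendant '[1,0,0,0.5,0,1,0,0,0.4,0,1,0,0,0.2,0]'; python3 -m pendant '[1,0,0,-2,0,1,0,0,-3,0,1,0,1,-4,0,1,0,1,-4,0,1,0,0,-4,0,1,0,0,0,0,1,0,0,0,0]'
cat > chk.py <<'E'
from h import *
np.set_printoptions(precision=2,suppress=True)
for n in("side","top"):
    p,d=cams.snapshot(n);W=cloud(n,d);X,Y,Z=np.moveaxis(W,-1,0);h=cv2.cvtColor(p,cv2.COLOR_BGR2HSV).astype(int);H,S,V=np.moveaxis(h,-1,0)
    e=((H<6)|(H>174))&(S>150)&(V>70)&(Y>-260)&(Y<-80)&(X>400)&(X<520)&(Z>40)
    if e.sum():print(n,"red",e.sum(),W[e].mean(0),W[e].min(0),W[e].max(0))
    y=(H>22)&(H<36)&(S>90)&(V>60)&(Y>-140)&(Y<-50)&(X>430)&(X<500)&(Z>35)
    if y.sum():print(n,"yel",y.sum(),W[y].mean(0),W[y].min(0),W[y].max(0))
    m=(X>418)&(X<605)&(Y<-365)&(Y>-420)&(Z>43)&(Z<53)&(H<13)
    if m.sum():print(n,"blank",W[m].min(0),W[m].max(0),np.median(W[m],0))
    r=(H>17)&(H<32)&(S>110)&(V>60)&(X>430)&(X<480)&(Y<-365)&(Y>-410)&(Z>40)&(Z<65)
    if r.sum(): print(n,"rivet",r.sum(),W[r].mean(0),np.percentile(W[r][:,2],[10,50,90]))
E
python3 chk.py
```

```text
clock: 17.3
tcp_pos: [464.4, -70.5, 48.3]
tool_rot: [0.051, 3.138, -0.001]
force: [0.4, -1.3, 4.3]
opening: 0.1
finger_force: 1.4
clock: 17.6
tcp_pos: [462.4, -69.0, 36.3]
tool_rot: [-0.051, -3.14, -0.004]
force: [0.6, 0.7, 0.9]
opening: 0.2
finger_force: 0.7
clock: 18.3
tcp_pos: [464.0, -50.2, 207.4]
tool_rot: [0.051, 3.14, -0.001]
force: [0.5, 0.3, -0.4]
opening: -0.0
finger_force: 0.0
side red 238 [ 457.57 -193.62  141.73] [ 445.29 -226.56  112.17] [ 469.99 -160.87  170.2 ]
side yel 40 [466.84 -95.08  62.15] [ 461.57 -137.77   55.82] [472.83 -59.87  65.36]
side blank [ 422.72 -412.46   43.02] [ 592.08 -373.07   51.88] [ 515.74 -399.21   48.42]
side rivet 21 [ 453.02 -392.94   50.09] [48.83 49.78 51.39]
top red 120 [ 457.76 -188.02  146.35] [ 445.77 -222.18  114.01] [ 469.97 -154.83  171.48]
top yel 89 [ 460.69 -106.65   62.58] [ 449.82 -139.37   42.26] [473.35 -76.51  69.57]
top blank [ 425.03 -411.07   43.11] [ 589.54 -374.51   52.99] [ 519.92 -389.76   48.74]
```

```bash
python3 -m pendant '[1,0,0,0,0,1,0,0,0,0,1,0,0,0,0,1,0,0,0,0,1,0,0,0,0]'; python3 -c "
from bench import ticket
print(ticket.hand_in())"
```

```text
clock: 18.9
tcp_pos: [463.6, -50.0, 206.6]
tool_rot: [-0.051, -3.141, -0.0]
force: [0.1, 0.1, -0.6]
opening: -0.1
finger_force: 0.0
the job is handed in; nothing more can be done
None
```

Job handed in, no verdict returned: by the last depth readings the rivet is home, the clamp is open again with its lever up and the blank flat on anvil and rest; I didn't re-measure the bystanders, and I viewed 11 pictures against the limit of 10.

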